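# Sort the pencil parts off the lazy susan

## Task

Sort the loose pencil parts off the turntable into their places: lay one teal barrel flat in each bay of the two-bay wooden tray, lay the silver clutch tube flat in the square steel dish, and put both black rubber grips into the porcelain ramekin, leaving it standing upright. Leave the eraser and the latched brass box where they are.

Things in the scene. Friction and masses are not known exactly. Their poses are not given: they have to be found in the camera images.
- barrel_a_c (a point): one of the two teal metal pencil barrels (alike): a straight eight-sided bar 13 mm across its flats and 120 mm long, its last 8 mm at the -x end a thinner steel stub; lies on its side, at the start on the light-wood turntable. Point: its centre, 6.5 mm above what it lies on; x runs along its length. 18 g or so.
- barrel_b_c (a point): one of the two teal metal pencil barrels (alike): a straight eight-sided bar 13 mm across its flats and 120 mm long, its last 8 mm at the -x end a thinner steel stub; lies on its side, at the start on the light-wood turntable. Point: its centre, 6.5 mm above what it lies on; x runs along its length. 18 g or so.
- tube_c (a point): the silver clutch tube, the slimmest part: eight-sided, 9 mm across its flats and 80 mm long with a brass collet at the +x end (the last 12 mm, thinner); lies on its side, at the start on the light-wood turntable. Point: its centre, 4.5 mm above what it lies on; x runs along its length. 15 g or so.
- grip_a_c (a point): one of the two black rubber pencil grips (alike): a stubby ribbed eight-sided sleeve 16 mm thick and 36 mm long; lies on its side, at the start on the light-wood turntable. Point: its centre, 8 mm above what it lies on; x runs along its length. 12 g or so.
- grip_b_c (a point): one of the two black rubber pencil grips (alike): a stubby ribbed eight-sided sleeve 16 mm thick and 36 mm long; lies on its side, at the start on the light-wood turntable. Point: its centre, 8 mm above what it lies on; x runs along its length. 12 g or so.
- eraser_c (a point): a white block eraser in a cardboard sleeve, 42 x 22 x 12 mm, lying on the turntable among the parts, a bystander. Point: its centre. The turntable itself is a round light-wood board 320 mm across, its top 25 mm above the table; it does not turn.
- tray: the brown wooden two-bay tray for barrels, oblong, 143 mm (x) by 170 mm (y) outside and 12 mm high, standing loose on the table. The bay floors are lined with cork. Walls and the middle divider are 5 mm thick and 12 mm high, the floor 5 mm thick. The divider runs along y, so the two long bays, each 64 mm wide and 160 mm long, are centred 34.5 mm to either side (at x = +0.0345 and -0.0345). Origin: centre of the underside.
- dish: the square steel dish, 110 x 110 mm outside and 12 mm high, standing loose on the table; walls and floor 4 mm thick, no divider, the floor dark. Origin: centre of the underside, x and y along its sides.
- ramekin: the white porcelain ramekin with a chipped rim: round, 100 mm across at the rim, 92 mm inside the rim narrowing to about 80 mm at the floor, 42 mm high, wall 4 mm, floor 5 mm thick, standing loose on the table. Origin: centre of the underside, z up.
- brass_box: the brass trinket box, latched shut, a bystander: 79 x 104 mm and 51 mm high, standing loose on the table. Origin: centre of the underside.

How it is judged:
By the outcome, as a careful person would: the job done as asked, in the order asked, and still so for the second after the job is handed in, with the robot touching nothing.
It also fails if it takes over 120 s, if anything falls off the work surface, if the arm or the gripper's body presses on something with over 40 N, if the wrist force passes 120 N, or if a joint passes its speed limit or range.

## Robot

A 6-joint arm with a two-finger parallel gripper is mounted at the origin on the work surface. World frame = base frame: x ahead of the robot, y to its left, z up, the work surface at z = 0. Lengths are in mm, angles in rad, forces in N, time in s.
With the tool pointing down it reaches from about 350 to 775 mm from the base axis. Payload 5.5 kg.
Tool frame: the origin (TCP) lies on the centre line of the jaws, within the pads' length; the fingertips stand 22 mm ahead of it and the grasp point (between the pads) lies 3 mm ahead of it; y points along the fingers, z is the direction in which the jaws open and shut, and the axes are right-handed (so a half turn about y gives the same grasp; the last joint's range is limited). The gripper opens to 85 mm and grips with 20 to 120 N. Pads are 22 mm wide; open, the fingers measure 114 mm over their backs; the gripper's body (76 mm by 85 mm) begins 54 mm behind the grasp point. The pads swing forward as they close: fully open they stand 13 mm farther back than shut.
Start: joints at [-1.469, 0.313, 0.046, 1.304, 0, 1.431], TCP at [137.677, -558.314, 253.323] pointing down, gripper open.
Joint ranges: [-2.76, 2.76], [-0.86, 1.69], [-1.03, 1.26], [-2.2, 2.34], [-1.47, 1.5], [-3.14, 3.14]. Speed limits (rad/s): [2.57, 2.57, 3.14, 3.14, 3.14, 3.14].

## Interface

Orientations are given as [roll, pitch, yaw] about the fixed x, y, z axes, in that order (R = Rz(yaw) Ry(pitch) Rx(roll)).
In Python, from rig import r, jaws, kin, grab_frame, calibration, models gives the robot as it stands. Calls block until the motion is done:
- r.goto(position, orientation): joint-space move of the TCP to a pose.
- r.movel(position, ori=None, speed=150): straight line of the TCP; ori=None keeps the orientation; speed is the mean speed in mm/s.
- r.move_joints(angles): joint-space move.
- jaws.release() and jaws.gripper_close(f_grip=None): open the fingers fully, or close them until they stop; f_grip is the grip in N (None keeps the last).
- r.pause(seconds).
- kin.ik(position, orientation): joint angles nearest the present ones, or None.
- grab_frame(name): name is "scene" or "top" or "wrist"; returns the picture (384x512x3 uint8, red, green, blue); there is no depth.
- calibration(name): a dict with "fovy" (degrees; the focal length in pixels is half the picture's height over the tangent of half this angle, whatever the lens; pixels are square), "cx", "cy" (the principal point, pixels), "world_from_camera" (4x4, takes a point from camera to world coordinates); the wrist camera has in their place "tool_from_camera" (4x4, takes a point from camera to tool coordinates, whose origin is the TCP and whose axes are the tool frame's). Camera axes: x right, y down, z forward; pixel columns grow to the right and rows downward; lengths in mm; the calibration is good to about 2 mm. A picture is of the moment at which its call begins: read the wrist's pose just before it. calibration takes no time and is no camera call.
A pose or a line that the arm cannot do raises r.Unreachable and nothing moves.
- r.sign_off(): hands the job in, once; it reports no verdict.
Trained networks look in the newest picture that a camera, given by its name, has taken for a name from the list of things; names that differ only in an ending like _2 or _b are one class to them, and where a whole thing is asked for, a point or a joint stands for the part that bears it (a point fixed in the world has none). Each returns a list of dicts, best first, with "p" (0 to 1); they miss things now and then, are a little off and sometimes report something else, mostly with a low value. They report only what shows in the picture. A call takes as long as a camera call.
- models.regions_of(camera, name): "mask" (384x512 bool, what is visible of it).
- models.landmark_of(camera, name): "location" ([x, y, z] in mm, in world coordinates, good to about 4 mm: a listed point, or the origin of a listed thing).
Readings, each from a call of its own:
- r.read_clock(): time.
- r.read_q(): joint angles.
- r.read_qvel(): joint speeds.
- r.read_joint_torque(): joint torques, N m.
- r.read_position(): TCP position.
- r.read_orientation(): TCP orientation.
- r.read_ft_force(): force on the tool from outside, world axes, zero at the start.
- r.read_ft_torque(): the same for the moment, N m.
- r.read_opening(): finger opening in mm.
Only numpy, scipy, OpenCV 4.12 (cv2) and the standard library are available. Lean on these libraries where they do the work, as an engineer would, in place of code of your own. Each camera call takes 0.05 s, during which the arm holds its last target. There are 200 camera calls.

## Working session

There is one attempt and no reset: what is moved stays moved. The work goes in short steps, each a Python script; the robot and the scene stay as the last script left them, time stands still between calls to the robot, and variables do not carry over. Pictures are saved under pics/ and viewed, about 12 in all and at most 16, crops included, and the job is handed in when it is done.

```bash
ls; mkdir -p pics; python3 - <<'E'
from rig import r,grab_frame,calibration,models
import cv2,numpy as np
for n in ("top","scene"):
    im=grab_frame(n); cv2.imwrite(f"pics/{n}0.png",im[:,:,::-1])
    c=calibration(n); print(n,c["fovy"],c["cx"],c["cy"],np.round(c["world_from_camera"],3).tolist())
print(r.read_orientation(),calibration("wrist"))
for n in ["barrel_a_c","tube_c","grip_a_c","eraser_c","tray","dish","ramekin","brass_box"]:
    models.landmark_of
    print(n,[(np.round(d["location"]).tolist(),round(d["p"],2)) for d in models.landmark_of("top",n)])
E
```

```text
pics
top 44.5805704346385 253.904922545284 199.7903269559259 [[0.01, -0.997, 0.075, 464.015], [-1.0, -0.01, -0.003, -7.221], [0.004, -0.075, -0.997, 1242.573], [0.0, 0.0, 0.0, 1.0]]
scene 51.391937585364204 257.32351097551526 186.71255969413733 [[-0.449, 0.713, -0.539, 1056.13], [0.894, 0.354, -0.277, 251.929], [-0.007, -0.606, -0.796, 792.958], [0.0, 0.0, 0.0, 1.0]]
[-1.57241540e+00  2.23470653e-04 -2.89980265e+00] {'fovy': 66.50139456878168, 'cx': 255.98469165110916, 'cy': 187.02674702801534, 'tool_from_camera': array([[-1.06361807e-03,  9.61428514e-01,  2.75052871e-01,
        -6.88581508e+01],
       [-1.93771991e-04, -2.75053219e-01,  9.61428983e-01,
        -1.21240803e+02],
       [ 9.99999416e-01,  9.69295693e-04,  4.78849490e-04,
        -9.24322208e-01],
       [ 0.00000000e+00,  0.00000000e+00,  0.00000000e+00,
         1.00000000e+00]])}
barrel_a_c [([589.0, 8.0, 30.0], 0.6)]
tube_c [([687.0, -22.0, 31.0], 0.64), ([396.0, 311.0, 1.0], 0.2)]
grip_a_c [([542.0, -104.0, 30.0], 0.55), ([579.0, 315.0, 1.0], 0.52)]
eraser_c [([669.0, 105.0, 27.0], 0.69)]
tray []
dish [([574.0, 318.0, 0.0], 0.76)]
ramekin [([592.0, -312.0, -2.0], 0.66), ([594.0, 132.0, 29.0], 0.25)]
brass_box [([405.0, -317.0, 1.0], 0.65)]
```

View pics/top0.png

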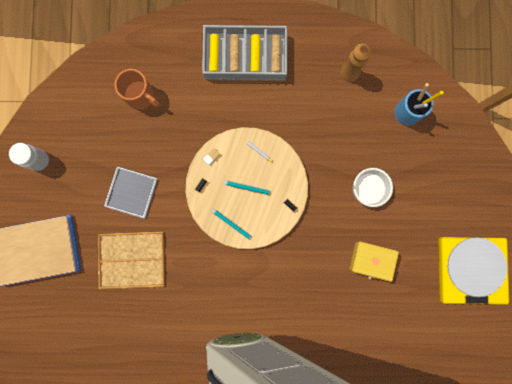

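View pics/scene0.png

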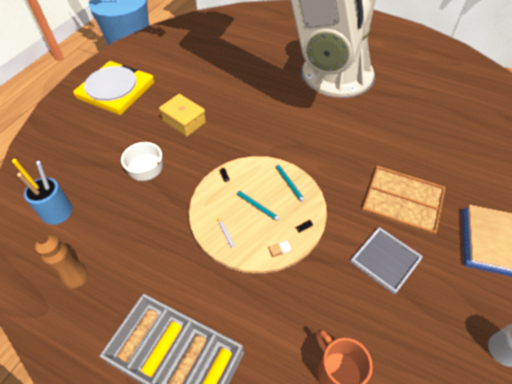

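The top view shows everything clearly: barrels at (248,188) and (233,224), tube (260,152), grips (290,205) and (201,186), eraser (210,157), tray (131,260) with its divider along world y, the rotated dish (131,192), ramekin (373,188) and brass box (375,262). The scene view agrees.

```bash
cat > h.py <<'E'
from rig import r,jaws,kin,grab_frame,calibration,models
import numpy as np,cv2
from scipy.spatial.transform import Rotation as Ro
def pose(cam):
    c=calibration(cam)
    if cam!="wrist": return c,np.array(c["world_from_camera"])
    T=np.eye(4); T[:3,:3]=Ro.from_euler("xyz",r.read_orientation()).as_matrix(); T[:3,3]=r.read_position()
    return c,T@c["tool_from_camera"]
def toworld(c,T,uv,z):
    f=192/np.tan(np.radians(c["fovy"]/2)); uv=np.atleast_2d(uv).astype(float)
    d=np.c_[(uv[:,0]-c["cx"])/f,(uv[:,1]-c["cy"])/f,np.ones(len(uv))]@T[:3,:3].T
    return T[:2,3]+d[:,:2]*((z-T[2,3])/d[:,2])[:,None]
def find(cam,name,z,save=None):
    "list of (centre, long-axis angle, (long,short), p) at height z"
    c,T=pose(cam); im=grab_frame(cam)
    if save: cv2.imwrite(save,im[:,:,::-1])
    out=[]
    for d in models.regions_of(cam,name):
        v,u=np.nonzero(d["mask"])
        if len(u)<15: continue
        (cx,cy),(w,h),a=cv2.minAreaRect(toworld(c,T,np.c_[u,v],z).astype(np.float32))
        if w<h: w,h,a=h,w,a+90
        out.append((np.array([cx,cy]),np.radians((a+90)%180-90),(w,h),d["p"]))
    return out
def near(L,xy): return min(L,key=lambda o:np.hypot(*(o[0]-xy)))
def ori(yaw):
    "tool down, opening direction square to yaw; pick the half turn with the smaller last-joint move"
    return [[-np.pi/2,0,yaw],[-np.pi/2,0,yaw+np.pi]]
def best(p,yaw):
    q0=r.read_q(); c=[]
    for o in ori(yaw):
        o[2]=(o[2]+np.pi)%(2*np.pi)-np.pi
        q=kin.ik(p,o)
        if q is not None: c.append((np.abs(np.array(q)-q0).max(),o))
    return min(c)[1]
E
python3 - <<'E'
from h import *
f=lambda L:[(np.round(o[0]).tolist(),round(np.degrees(o[1])),np.round(o[2]).tolist(),round(o[3],2)) for o in L]
for n,z in [("barrel_a_c",31.5),("tube_c",29.5),("grip_a_c",33),("eraser_c",31),("tray",12),("dish",12),("ramekin",42),("brass_box",51)]:
    print(n,f(find("top",n,z)))
for n in ["tray","dish","ramekin"]:
    print(n,f(find("scene",n,42 if n[0]=="r" else 12)))
print(r.read_clock())
E
```

```text
barrel_a_c [([589.0, 9.0], 75, [118.0, 21.0], 0.72)]
tube_c [([683.0, -24.0], 53, [77.0, 10.0], 0.59), ([671.0, 104.0], -44, [41.0, 26.0], 0.16)]
grip_a_c [([544.0, -103.0], 45, [33.0, 15.0], 0.62)]
eraser_c [([594.0, 129.0], -35, [37.0, 19.0], 0.38)]
tray [([397.0, 310.0], -88, [172.0, 146.0], 0.81)]
dish [([575.0, 315.0], 74, [115.0, 113.0], 0.84)]
ramekin [([592.0, -313.0], -89, [98.0, 96.0], 0.66)]
brass_box [([403.0, -313.0], 77, [112.0, 85.0], 0.59)]
tray [([400.0, 312.0], -87, [171.0, 154.0], 0.59)]
dish [([578.0, 316.0], -16, [116.0, 111.0], 0.61)]
ramekin [([598.0, -301.0], 62, [132.0, 100.0], 0.87), ([673.0, 106.0], -43, [42.0, 25.0], 0.33)]
1.6
```

```bash
cat >> h.py <<'E'
def blob(cond,z,xy,save):
    "colour blob nearest xy in a wrist picture; cond(hsv)->mask"
    c,T=pose("wrist"); im=grab_frame("wrist"); cv2.imwrite(save,im[:,:,::-1])
    m=cond(cv2.cvtColor(im,cv2.COLOR_RGB2HSV).astype(int)).astype(np.uint8)
    n,lab,st,_=cv2.connectedComponentsWithStats(cv2.morphologyEx(m,cv2.MORPH_CLOSE,np.ones((3,3))))
    out=[]
    for i in range(1,n):
        if st[i,4]<150: continue
        v,u=np.nonzero(lab==i)
        (cx,cy),(w,h),a=cv2.minAreaRect(toworld(c,T,np.c_[u,v],z).astype(np.float32))
        if w<h: w,h,a=h,w,a+90
        out.append((np.array([cx,cy]),np.radians((a+90)%180-90),(w,h),st[i]))
    return sorted(out,key=lambda o:np.hypot(*(o[0]-xy)))[:3]
teal=lambda h:(abs(h[...,0]-92)<12)&(h[...,1]>110)&(h[...,2]>40)
dark=lambda h:(h[...,2]<70)
E
python3 - <<'E'
from h import *
p=[540,28,230]
r.goto(p,best(p,np.radians(60)))
print(r.read_clock(),r.read_q(),r.read_orientation())
for o in blob(teal,31.5,[497,48],"pics/w1.png"): print(o)
for o in find("wrist","barrel_a_c",31.5): print(o)
E
```

```text
4.125 [-9.80429874e-02  2.54779820e-01 -9.04315196e-02  1.22548930e+00
 -1.28708401e-04  1.99767379e+00] [-1.57065594e+00 -7.75429342e-05 -2.09571679e+00]
(array([489.765625 ,  47.0258255]), np.float64(0.954411154605474), (111.30526733398438, 9.73690128326416), array([203, 125,  14,  97, 812], dtype=int32))
(array([586.81329346,   7.03009415]), np.float64(1.3556557876100443), (111.67589569091797, 9.504607200622559), array([286, 113,  33,  96, 819], dtype=int32))
(array([586.92718506,  11.04608536]), np.float64(1.349208141452908), (123.13186645507812, 14.872786521911621), 0.62)
```

View pics/w1.png

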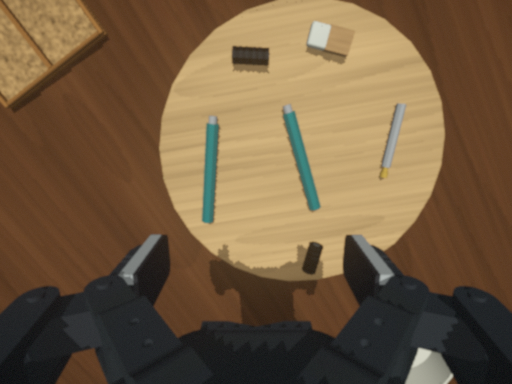

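The wrist view shows barrels at (210,170) and (300,158), both with stubs toward image-up (+y), the grips at (250,56) and (312,257), the tube at (393,140) and the eraser. I'll pick the nearer barrel, closing once high to find out which opening the fingertip figure refers to.

```bash
cat >> h.py <<'E'
def pick(xy,yaw,ztcp,f=25):
    p=[*xy,110.]; o=best(p,yaw); r.goto(p,o); r.movel([*xy,ztcp],speed=120); jaws.gripper_close(f_grip=f)
    return r.read_opening()
def lift(xy,z=130): r.movel([*xy,z],speed=200)
E
python3 - <<'E'
from h import *
xy=[491.5,50.]
w=pick(xy,0.954,64.)
print(w,r.read_clock(),r.read_ft_force())
if w<11:
    jaws.release(); r.movel([*xy,50.5],speed=80); jaws.gripper_close(f_grip=25)
    print(r.read_opening(),r.read_ft_force())
if 11<r.read_opening()<16:
    lift(xy); r.pause(.2); print(r.read_opening(),r.read_ft_force(),r.read_clock())
E
```

```text
0.2434062702151548 6.1667 [0.20626634 0.37426516 0.99123997]
11.971943456772124 [-0.57886574  0.11347811  1.88629482]
11.831161909476505 [-0.43105168 -0.10576891  0.69935297] 8.675
```

```bash
python3 - <<'E'
from h import *
p=[398,300,170]; r.goto(p,best(p,np.radians(92)))
print(r.read_opening(),r.read_orientation(),r.read_clock())
for o in find("wrist","tray",12,"pics/w2.png"): print(o)
E
```

```text
11.737180470094852 [-1.57102191e+00 -6.95558816e-04 -1.53702125e+00] 9.725
(array([395.5539856 , 312.19091797]), np.float64(-1.5218486576712444), (169.9884033203125, 142.7921905517578), 0.8)
```

View pics/w2.png

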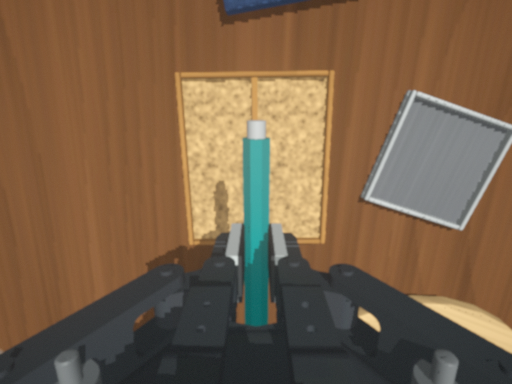

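The tray is at (395.5, 312), with its top edge at row 72 and bottom edge at row 243, yaw about 2.8°. The barrel sits straight in the jaws. Next I place it in the near bay, then fetch the second barrel.

```bash
cat >> h.py <<'E'
def put(xy,yaw,ztcp,zover=80.):
    p=[*xy,zover]; r.goto(p,best(p,yaw)); r.movel([*xy,ztcp],speed=60); jaws.release(); r.pause(.2); r.movel([*xy,110.],speed=150)
E
python3 - <<'E'
from h import *
put([361.1,310.5],np.radians(92.8),34.5)
print(r.read_ft_force(),r.read_clock())
w=pick([587.5,10.5],1.353,50.5); lift([587.5,10.5]); r.pause(.2); print(w,r.read_opening(),r.read_clock())
p=[398,300,170]; r.goto(p,best(p,np.radians(92.8)))
for n,z in (("tray",12),("barrel_a_c",11.5)):
  for o in find("wrist",n,z,"pics/w3.png"): print(n,o)
print(r.read_opening(),r.read_clock())
E
```

```text
[ 0.77336515 -0.23574989 -0.20920717] 12.7583
11.948277911729818 12.136633599172008 16.2083
tray (array([395.84750366, 312.46325684]), np.float64(-1.5215165365161762), (171.70497131347656, 143.52426147460938), 0.98)
barrel_a_c (array([400.28082275, 238.24539185]), np.float64(-1.5246410236860846), (229.27706909179688, 27.81570053100586), 0.75)
11.831851634778566 17.7167
```

View pics/w3.png

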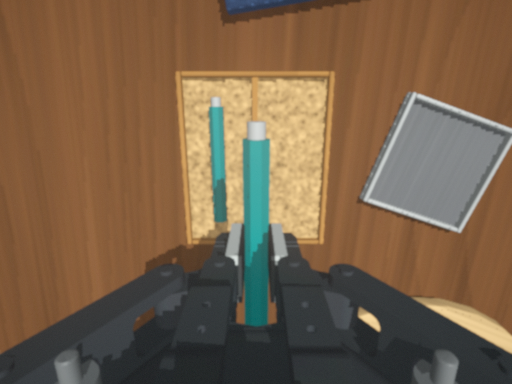

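The first barrel lies flat in the left (near) bay, from (215,100) to (220,220), and the second is held straight.

```bash
python3 - <<'E'
from h import *
a=np.radians(2.8); put(np.array([395.7,312.3])+34.5*np.array([np.cos(a),np.sin(a)]),np.radians(92.8),34.5)
for o in find("wrist","dish",12): print("dish",o)
p=[650,-30,200]; r.goto(p,best(p,np.radians(53)))
for o in find("wrist","tube_c",29.5,"pics/w4.png"): print(o)
print(r.read_position(),r.read_orientation(),r.read_clock())
E
```

```text
dish (array([571.05151367, 319.06015015]), np.float64(-0.2796593450175478), (115.52287292480469, 110.71292877197266), 0.79)
(array([681.4675293, -21.1015892]), np.float64(0.9447715767238232), (80.07254028320312, 8.951591491699219), 0.98)
[649.54218821 -28.36412641 199.77405791] [-1.57159824e+00 -1.63369351e-04 -2.21425402e+00] 22.3917
```

View pics/w4.png

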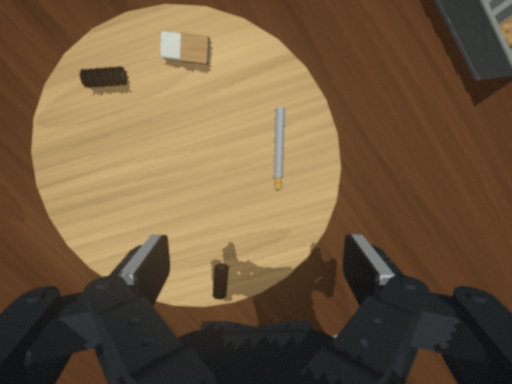

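The tube is at (279,148) with its collet toward (278,185). The grips are at (103,77) and (220,281), and the eraser hasn't moved. I'll pick the tube and lay it along the dish diagonal, where the opening fingers clear the walls.

```bash
python3 - <<'E'
from h import *
xy=[681.5,-21.]
w=pick(xy,0.945,48.5); lift(xy); r.pause(.2); print(w,r.read_opening(),r.read_clock())
if r.read_opening()>6:
    p=[572,318,130.]; r.goto(p,best(p,np.radians(29))); print(r.read_opening())
    put([572.,317.5],np.radians(29),29.); print(r.read_ft_force(),r.read_clock())
E
```

```text
7.644778087645907 7.820133717196438 24.9667
7.7114909174426165
[-0.16867063 -0.07053988 -0.41810019] 29.2417
```

```bash
python3 - <<'E'
from h import *
p=[572,310,240.]; r.goto(p,best(p,np.radians(60)))
g=grab_frame("wrist"); cv2.imwrite("pics/w5.png",g[:,:,::-1])
p=[570,60,200]; r.goto(p,best(p,np.radians(60)))
for o in find("wrist","grip_a_c",33,"pics/w6.png"): print(o)
for o in blob(dark,33,[594,129],"pics/w6.png"): print(o)
print(r.read_orientation(),r.read_clock())
a=cv2.imread("pics/w5.png");b=cv2.imread("pics/w6.png");cv2.imwrite("pics/v56.png",cv2.resize(np.hstack([a,b]),(800,300)))
E
```

```text
(array([ 542.27490234, -101.97481537]), np.float64(0.8244164028443082), (46.075984954833984, 19.224424362182617), 0.83)
(array([591.61816406, 130.84217834]), np.float64(-0.5742930456333659), (34.48609161376953, 13.968305587768555), array([222,  94,  37,  17, 562], dtype=int32))
(array([537.09869385, 257.82843018]), np.float64(-0.28029863683722134), (47.77329635620117, 9.784814834594727), array([ 84,   0,  56,  16, 441], dtype=int32))
(array([422.8081665 , 216.02102661]), np.float64(0.046294345084849475), (120.88400268554688, 8.79824447631836), array([   0,   76,   92,   75, 1006], dtype=int32))
[-1.57047934e+00  4.43110704e-04 -2.09212945e+00] 31.025
```

View pics/v56.png

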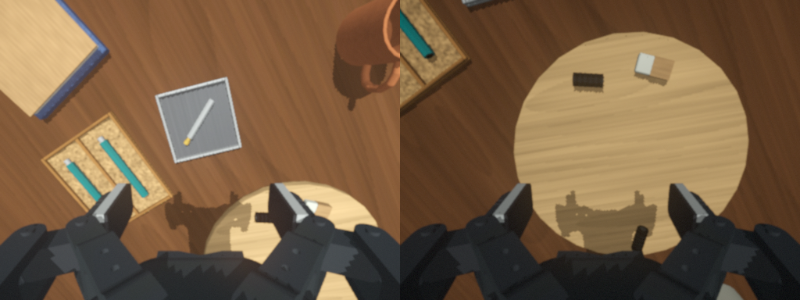

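Both barrels lie one per bay, and the tube lies diagonally in the dish. Grip 1 is at about (188,80) in the right half of the picture, well clear of the eraser at (254,67). Picking grip 1 now.

```bash
python3 - <<'E'
from h import *
xy=[592.,130.5]
w=pick(xy,-0.574,51.); lift(xy); r.pause(.2); print(w,r.read_opening(),r.read_clock())
if r.read_opening()>10:
    p=[575,-250,180.]; r.goto(p,best(p,np.radians(90)))
    print(r.read_opening())
    for o in find("wrist","ramekin",42,"pics/w7.png"): print(o)
    print(r.read_clock())
E
```

```text
15.04610462986989 15.074929009833088 34.3083
14.847476301338848
(array([ 596.11541748, -310.12811279]), np.float64(-1.4331014525383086), (105.3889389038086, 86.41616821289062), 0.83)
(array([ 404.65264893, -314.3961792 ]), np.float64(1.3332129296297832), (124.0450439453125, 93.92713928222656), 0.31)
35.8417
```

View pics/w7.png

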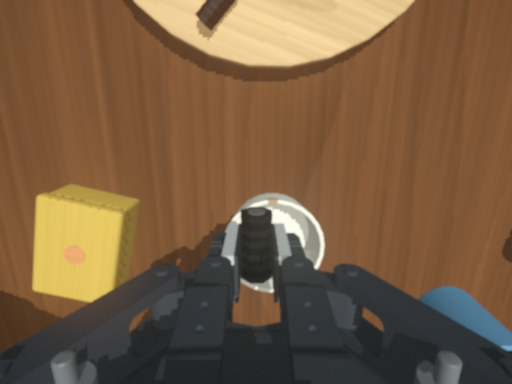

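Rim columns 228–325 and rows 198–291 put its centre at about (277,245). The grip is held straight, and the brass box is clear on the left.

```bash
python3 - <<'E'
from h import *
c,T=pose("wrist"); xy=toworld(c,T,[277,245],42)[0]; print(xy)
xy=(xy+[592,-312.5])/2
put(xy-[8,0],np.radians(90),63.)
print(xy,r.read_ft_force(),r.read_clock())
g=[542.5,-103.]
p=[*g,200.]; r.goto(p,best(p,0.82))
for o in find("wrist","grip_a_c",33,"pics/w8.png"): print(o)
E
```

```text
[ 595.01992471 -310.80877022]
[ 593.50996236 -311.65438511] [-0.16910181  0.46950902 -0.682794  ] 38.1667
(array([ 541.77093506, -101.27674866]), np.float64(0.8221695604116356), (38.267765045166016, 15.349909782409668), 0.96)
(array([ 454.66769409, -256.91848755]), np.float64(-0.7482157074690072), (15.24801254272461, 5.587486743927002), 0.45)
```

View pics/w8.png

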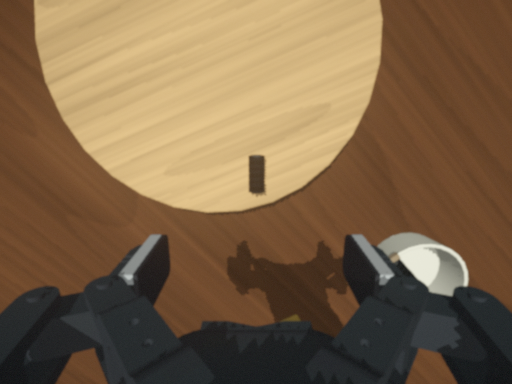

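Grip 2 is at (257,174), fully on the board. The first grip is hidden behind the near finger and ramekin wall, so I'll check it after this pick.

```bash
python3 - <<'E'
from h import *
xy=[542.,-101.8]
w=pick(xy,0.822,51.); lift(xy); r.pause(.2); print(w,r.read_opening(),r.read_clock())
cv2.imwrite("pics/t9.png",cv2.resize(grab_frame("top")[:,:,::-1][90:300,80:420],None,fx=2,fy=2,interpolation=cv2.INTER_CUBIC))
E
```

```text
15.200284965901352 14.608260510247336 41.7
```

View pics/t9.png

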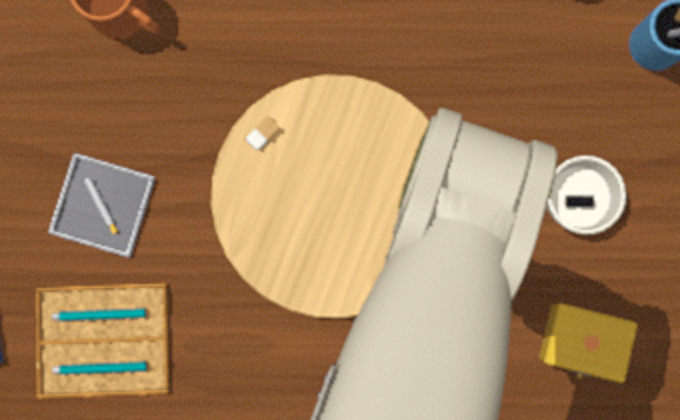

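The first grip lies in the ramekin, at (580,202) in the crop. Both barrels and the tube are well placed.

```bash
python3 - <<'E'
from h import *
xy=np.array([593.5,-311.5])
p=[*xy,130.]; r.goto(p,best(p,np.radians(90))); print(r.read_opening())
put(xy+[12,0],np.radians(90),64.,110.)
print(r.read_ft_force(),r.read_clock())
r.movel([605,-311,200],speed=200)
p=[450,-20,300.]; r.goto(p,best(p,np.radians(90))) 
r.pause(.5)
a=grab_frame("top")[:,:,::-1]; b=grab_frame("scene")[:,:,::-1]
cv2.imwrite("pics/f.png",np.vstack([cv2.resize(a[110:290,90:420],(660,360)),cv2.resize(b[110:280,80:460],(536,240))[:,:536] if 0 else np.pad(cv2.resize(b[120:280,80:460],(536,226)),((0,0),(0,124),(0,0)))]))
for n,z in (("tray",12),("dish",12),("ramekin",42),("brass_box",51)): print(n,[(np.round(o[0]),round(o[3],2)) for o in find("top",n,z)])
print(r.read_clock())
E
```

```text
14.680455368452417
[ 0.11079589  0.34260409 -0.77574723] 45.2167
tray [(array([398., 310.]), 0.56)]
dish [(array([576., 315.]), 0.65), (array([398., 309.]), 0.54)]
ramekin [(array([ 589., -314.]), 0.93)]
brass_box [(array([ 402., -313.]), 0.98), (array([366., 302.]), 0.49), (array([432., 304.]), 0.24)]
48.1167
```

View pics/f.png

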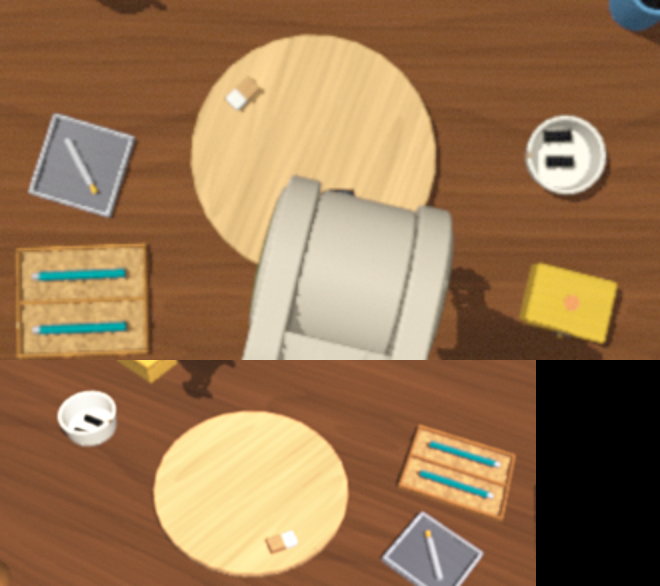

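Everything is in place: one barrel per bay, the tube in the dish, both grips in the upright ramekin, and the eraser and brass box where they started.

```bash
python3 -c "
from rig import r
r.sign_off()"
```

```text
the job is handed in; nothing more can be done
```

The sort is done and handed in at about 48 s of the 120 s allowed, with every part picked on its first full-depth grasp. I placed one barrel in each tray bay, then the silver tube along the diagonal of the steel dish, then both grips in the ramekin.

**Last checks:** The final top and scene pictures, taken with the arm clear, show:
- Both barrels lie flat, one per bay, and the tube lies flat in the dish.
- Both grips are inside the upright ramekin.
- The tray, dish and brass box measure within about 1 mm of where they started, and the eraser looks unmoved.

**Disagreements and limits:**
- The ramekin measured (589, -314) mm at the end against (592, -313) mm at the start. That is within the detector's error.
- The detectors also gave a few stray low-confidence hits around the tray, which the pictures contradict.
- Measured jaw openings were 1–1.4 mm under the nominal part widths.
- Wrist force read at most about 2 N, but I only sampled it after grasps and releases.

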